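Unpin the tube carousel and index it to the third click

ROBOT

A 6-joint arm with a two-finger parallel gripper is mounted at the origin on a cart in front of the work surface, level with it; the furniture and walls round the work are solid. World frame = base frame: x ahead of the robot, y to its left, z up, the work surface at z = 0. Lengths are in m, angles in rad, forces in N, time in s.
With the tool pointing down it reaches from about 0.25 to 0.725 m from the base axis. Payload 4 kg.
Tool frame: the origin (TCP) lies midway between the tips of the shut fingers; the grasp point (between the pads) lies 19 mm behind it (bot.grasp_offset is the distance from the TCP to the grasp point, in m); z points along the fingers, y is the direction in which the jaws open and shut (so a half turn about z gives the same grasp; the last joint's range is limited). The gripper opens to 85 mm and grips with 20 to 120 N. Pads are 22 mm wide; open, the fingers measure 114 mm over their backs; the gripper's body (76 mm by 85 mm) begins 54 mm behind the grasp point. The pads swing forward as they close: fully open they stand 13 mm farther back than shut.
Start: joints at [1.112, 0.241, 0.005, 1.335, 0, 1.571], TCP at [0.221, 0.448, 0.231] pointing down, gripper open.
Joint ranges: [-2.72, 2.72], [-1.05, 1.87], [-1.09, 1.28], [-1.99, 2.15], [-1.42, 1.44], [-3.14, 3.14]. Speed limits (rad/s): [2.79, 2.79, 3.14, 3.14, 3.14, 3.14].

INTERFACE

Orientations are given as a unit quaternion [x, y, z, w].
In Python, from workcell import sensors, optics, bot gives the robot as it stands.
- The arm moves only by the tool apply_moves, never from a script. Its argument "plan" is one flat list of numbers, 6 for each row, row after row: the shift along the tool's x, y, z in m, then the turn, a rotation vector about the tool's x, y, z in rad. In form: [tx, ty, tz, ax, ay, az, tx, ty, tz, ax, ay, az, ...]. A call has 1 to 12 rows; each row is the pose to reach, as a shift and turn from the pose commanded when the call began, along the tool's axes at that moment; what a row does not reach only later rows make up. A row lasts 1/12 s, in which the tool goes at most 41.7 mm and 7.16 degrees, less where a joint would pass 70% of its speed; a pose out of reach is approached as far as the arm can. A call with a gripper value outside its range is refused whole. "grip" is the finger opening in m, from 0 to 0.0854, set as the call begins (left out, the last holds). The fingers move at their own pace and stop on an object; the grip force is fixed at half the most. Time passes only in rows, so rows that repeat a pose let the fingers close. It gives the time, the measured TCP pose, the force and the opening at its end, in the units of the state.
- sensors.get_obs(): the state, without advancing time (a new reading comes with each control period).
- optics.camera(name): name is "side" or "top" or "wrist"; returns a dict with "pixels" (420x560x3 uint8, red, green, blue), "fx", "fy", "cx", "cy" (pixels), "k1" (the pictures are not rectified: a ray, as slopes to the right and down, at radius r is drawn at 1 + k1 r^2 times it, then the intrinsics apply), "pose" (4x4, takes a point from camera to world coordinates); the wrist camera has in their place "tool_from_camera" (4x4, takes a point from camera to tool coordinates, whose origin is the TCP and whose axes are the flange's). Camera axes: x right, y up, looking along -z (the intrinsics and any distortion apply to the point x, -y, -z); pixel columns grow to the right and rows downward; lengths in m; the calibration is good to about 2 mm. A picture is of the moment at which its call begins: read the wrist's pose just before it. There is no depth.
- bot.job_done(): hands the job in, once; it reports no verdict.
The state is a dict: "clock": time; "joint_pos": joint angles; "joint_vel": joint speeds; "tau": joint torques, N m; "eef_pos": TCP position; "tool_rot": TCP orientation; "ft_force": force on the tool from outside, world axes, zero at the start; "ft_torque": the same for the moment, N m; "grip_width": finger opening in m.
Only numpy, scipy, OpenCV 4.12 (cv2) and the standard library are available. Lean on these libraries where they do the work, as an engineer would, in place of code of your own. Each camera call takes 0.05 s, during which the arm holds its last target.

TASK

The tube carousel on the bench is locked by a pin standing in the ear of its dial: draw the pin straight up out of its bore, hang it upright by its collar in the open side notch of the bracket on the carousel's left, and let go of it. Then turn the dial by its bar knob anticlockwise (seen from above), counting the clicks, to the third stop from where it was locked, without running past it. Finish still gripping the knob between the fingers so that the dial stays on that stop (do not let go), and leave the other things on the bench where they are.

Things in the scene. Friction and masses are not known exactly. Their poses are not given: they have to be found in the camera images.
- carousel: tube carousel, fixed to the bench. Origin on the bench at the dial's axis, z up; -x is the side with the lock pin, +y the side with the parking bracket. Metal foot, 78 mm radius, 12 mm high; on it turns a grey disc, radius 65 mm, z 44 to 52 mm, whose microtubes stand up to 7 mm above it. Pointer post 55 mm high at x +80 mm. Bracket: block at x -33 to +7, y 95 to 135, z 12 to 52 mm.
- dial (a joint): turn of the dial with knob and tubes, rad: 0 where it starts locked, growing anticlockwise seen from above, travel -0.15 to 2.4. Clicks: a sprung detent every 22.5 degrees (0.3927 rad), so stops lie at 0.393, 0.785, 1.178 (the third), 1.571. About 0.12 N m carries it over the hump midway between two stops; then it snaps on into the next.
- knob_grip (a point): point on the dial's axis, 80 mm above the bench, turning with the dial; x along the knob's bar, y across it. The knob is an upright black bar 46 mm long (x), 15 mm thick (y), from 60 to 92 mm above the bench, on a round boss of 20 mm radius, in line with the ear. Grip it across its thickness from above.
- knob_left: the half of the knob's bar on its +y side (7.5 mm thick); same frame as the dial: origin on the axis at bench height
- knob_right: the half of the knob's bar on its -y side (7.5 mm thick); origin as knob_left
- pin: loose steel lock pin, about 70 g, upright; origin on its axis under the collar, z up. Grip: ribbed round head 16 mm thick, from 3 to 37 mm above the origin. Collar 22 mm wide, 3 mm thick. Shank 8 mm thick, 34 mm long, below the origin. At the start the collar lies on the ear and the shank is in the bore; it must rise 36 mm to be clear. Nothing latches it.
- bore (a point): mouth of the bore, 10 mm wide, 80 mm from the dial's axis and 52 mm above the bench; axes as the carousel's. It passes through the dial's ear (30 mm wide, z 44 to 52 mm, reaching 98 mm from the axis) and on into a fixed block below it
- notch (a point): where the pin's origin belongs when parked, on the bracket's top, 52 mm above the bench; axes as the carousel's. The notch is an upright slot 11 mm wide (y), right down to the foot, open on top and towards -x (mouth 18 mm from this point), ending 6 mm beyond this point towards +x. Slide the pin in from -x or lower it in; the collar rests on the bracket.
- tape_roll: bystander: roll of tape, 62 mm diameter, 19 mm high, beside the bracket; origin at the centre of its underside
- marker: bystander: marker lying on the bench in front of the bracket, 132 mm long, 14 mm high; origin under its middle
- bottle: bystander: small capped bottle, 45 mm diameter, 90 mm high, behind the carousel; origin at the centre of its underside
- dish: bystander: petri dish, 60 mm diameter, 15 mm high, at the carousel's front right; origin at the centre of its underside
- timer: bystander: bench timer, 52x66x16 mm; origin at the centre of its underside
- scissors: bystander: scissors lying flat, 87x199x9 mm
- forceps: bystander: forceps lying flat, 131 mm long, 8 mm high

How it is judged:
By the outcome, as a careful person would: the job done as asked, in the order asked, and still so for the second after the job is handed in, while the arm keeps its last pose, push and grip.
It also fails if it takes over 54 s, if anything falls off the work surface, if the arm or the gripper's body presses on something with over 40 N, if the wrist force passes 120 N, or if a joint passes its speed limit or range.

## Working session

There is one attempt and no reset: what is moved stays moved. The work goes in short steps, Python scripts to look and compute and a tool call to move; the robot and the scene stay as the last step left them, time stands still between calls to the robot, and variables do not carry over. Pictures are saved under pics/ and viewed, and the job is handed in when it is done.

Besides the shell and the picture viewer there is one more tool, called as name(argument=value, ...) on one line, values as JSON. apply_moves: Moves the arm, as the interface text tells. Its arguments: {"type":"object","properties":{"plan":{"type":"array","items":{"type":"number"}},"grip":{"type":"number"}},"required":["plan"]}

```bash
mkdir -p pics; ls
cat > h.py <<'E'
import numpy as np, cv2
from workcell import sensors, optics, bot
def snap(n,f):
    o=sensors.get_obs(); c=optics.camera(n); cv2.imwrite('pics/'+f+'.png',cv2.cvtColor(c['pixels'],cv2.COLOR_RGB2BGR))
    c['obs']=o
    return c
E
python3 - <<'E'
from h import *
import pickle
for n in ['side','top','wrist']:
    c=snap(n,n+'0'); pickle.dump(c,open(n+'0.pkl','wb'))
    print(n,{k:(v if k!='pixels' else 0) for k,v in c.items() if k!='obs'})
print(sensors.get_obs(), bot.grasp_offset)
E
```

```text
pics
side {'pixels': 0, 'fx': 471.5847731172364, 'fy': 471.5847731172364, 'cx': 275.45612488721287, 'cy': 209.57798656207885, 'k1': 0.012528339430495888, 'pose': array([[-0.86596829,  0.21678953, -0.45066753, -0.03391892],
       [-0.50002198, -0.39113961,  0.77264987,  1.05818121],
       [-0.00877152,  0.89443396,  0.44711402,  0.67187762],
       [ 0.        ,  0.        ,  0.        ,  1.        ]])}
top {'pixels': 0, 'fx': 536.8631394360133, 'fy': 536.8631394360133, 'cx': 285.3957120368362, 'cy': 220.33187653193372, 'k1': -0.17015407683353906, 'pose': array([[ 0.01042507,  0.99502682, -0.09906035,  0.42419088],
       [-0.99989437,  0.00936991, -0.01111094,  0.05073442],
       [-0.0101275 ,  0.09916572,  0.99501939,  1.3843275 ],
       [ 0.        ,  0.        ,  0.        ,  1.        ]])}
wrist {'pixels': 0, 'fx': 340.58355772575214, 'fy': 340.58355772575214, 'cx': 276.9684173255476, 'cy': 213.05584572605264, 'k1': -0.05852529352365532, 'tool_from_camera': array([[ 1.00594023e-03,  9.61349868e-01,  2.75327839e-01,
         7.02406142e-02],
       [ 9.99999259e-01, -1.1557397
[... 226 characters left out ...]
ock': 0.15, 'joint_pos': array([1.11199384e+00, 2.41259186e-01, 4.05297086e-03, 1.33520626e+00,
       1.90911030e-05, 1.57080070e+00]), 'joint_vel': array([ 1.10144282e-03, -1.38452157e-03,  4.79208574e-03, -5.90670763e-04,
       -7.13983048e-05, -2.40462131e-04]), 'tau': array([ 9.77010786e-04, -3.72636044e+01,  2.52638304e+01,  1.23613933e-02,
       -1.38816438e-05, -1.09011424e-05]), 'eef_pos': array([0.2212229 , 0.44787063, 0.23061521]), 'tool_rot': array([ 2.27396558e-01,  9.73801906e-01, -7.84736217e-04, -1.93045749e-04]), 'ft_force': array([ 0.26356926, -0.02221744,  0.71901968]), 'ft_torque': array([-0.01333766,  0.05265307, -0.0308229 ]), 'grip_width': 0.08576654869399299} 0.0187
```

View pics/top0.png

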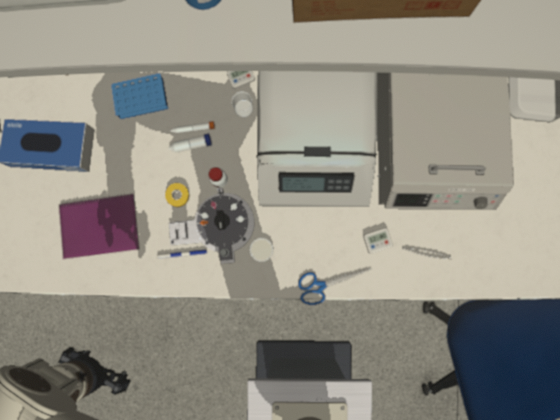

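View pics/side0.png

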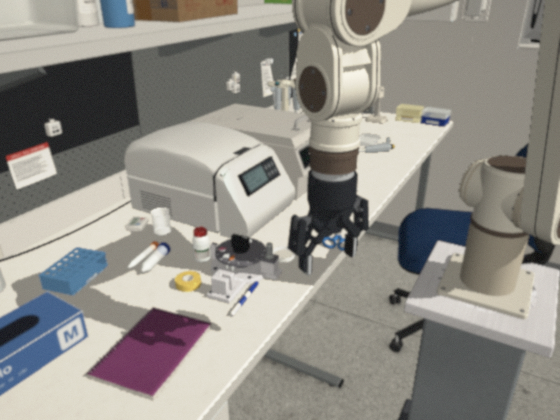

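View pics/wrist0.png

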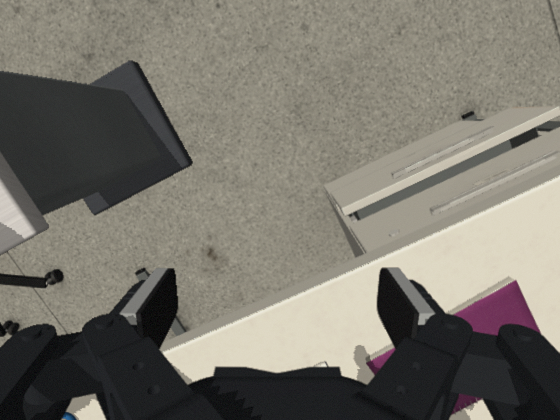

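Run:
```python
import cv2
a=cv2.imread('pics/top0.png'); cv2.imwrite('pics/top0z.png',cv2.resize(a[150:280,140:290],None,fx=5,fy=4.6,interpolation=cv2.INTER_CUBIC)[:600])
a=cv2.imread('pics/side0.png'); cv2.imwrite('pics/side0z.png',cv2.resize(a[220:320,160:310],None,fx=5,fy=5,interpolation=cv2.INTER_CUBIC))
```

```text
(no output)
```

View pics/top0z.png

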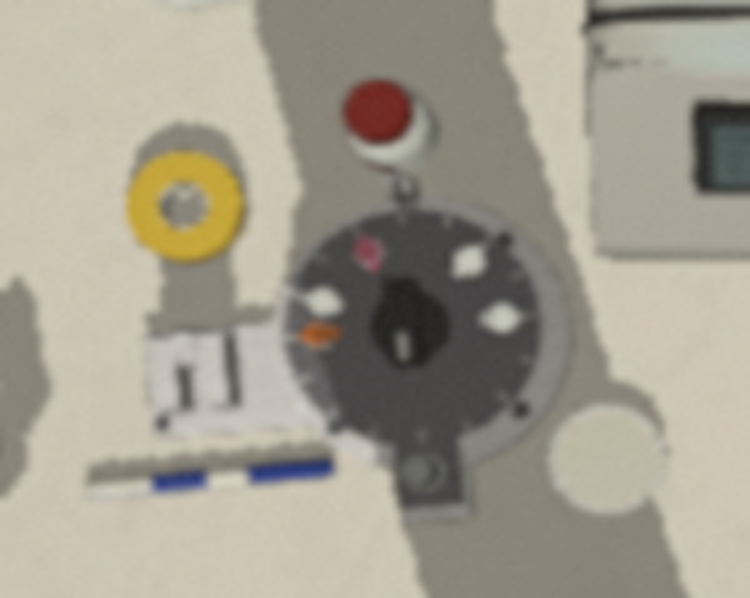

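View pics/side0z.png

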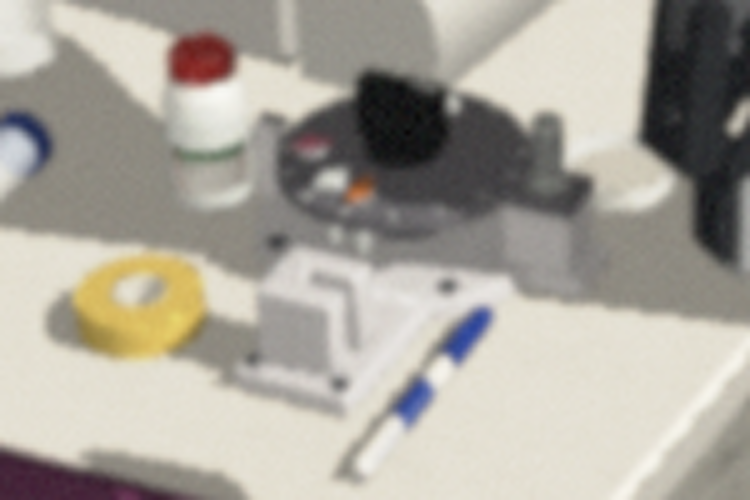

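```bash
cat >> h.py <<'E'
from scipy.spatial.transform import Rotation as R
def ray(c,u,v):
    from numpy import array
    K=np.array([[c['fx'],0,c['cx']],[0,c['fy'],c['cy']],[0,0,1.]])
    p=cv2.undistortPoints(np.array([[[float(u),float(v)]]]),K,np.array([c['k1'],0,0,0,0.]))[0,0]
    if 'pose' in c: T=c['pose']
    else:
        W=np.eye(4);W[:3,:3]=R.from_quat(c['obs']['tool_rot']).as_matrix();W[:3,3]=c['obs']['eef_pos'];T=W@c['tool_from_camera']
    return T[:3,3],T[:3,:3]@np.array([p[0],-p[1],-1])
def on(c,u,v,z):
    o,d=ray(c,u,v); return o+d*(z-o[2])/d[2]
def proj(c,P):
    if 'pose' in c: T=c['pose']
    else:
        W=np.eye(4);W[:3,:3]=R.from_quat(c['obs']['tool_rot']).as_matrix();W[:3,3]=c['obs']['eef_pos'];T=W@c['tool_from_camera']
    q=T[:3,:3].T@(np.array(P)-T[:3,3]); x=q[0]/-q[2];y=-q[1]/-q[2];s=1+c['k1']*(x*x+y*y)
    return c['fx']*x*s+c['cx'],c['fy']*y*s+c['cy']
E
python3 - <<'E'
from h import *
import pickle
c=pickle.load(open('top0.pkl','rb'))
f=lambda x,y,z: on(c,140+x/5,150+y/4.6,z).round(4)
print('disc',f(412,325,.052),'pin',f(423,473,.089),'knob',f(404,345,.092))
print('notch',f(185,390,.052),'block',f(150,338,.052),f(150,428,.052))
d=pickle.load(open('side0.pkl','rb'))
print('side pin top', on(d,160+547/5,220+122/5,.089))
E
```

```text
disc [0.5545 0.2233 0.052 ] pin [0.4727 0.2115 0.089 ] knob [0.54   0.2218 0.092 ]
notch [0.5178 0.3374 0.052 ] block [0.5461 0.3561 0.052 ] [0.4968 0.3546 0.052 ]
side pin top [0.47254183 0.2204638  0.089     ]
```

apply_moves(plan=[-0.03,-0.004,-0.002,0,0,-0.05,-0.065,-0.009,-0.004,0,0,-0.1,-0.1,-0.013,-0.006,0,0,-0.16,-0.135,-0.018,-0.008,0,0,-0.22,-0.17,-0.023,-0.01,0,0,-0.28,-0.205,-0.027,-0.012,0,0,-0.34,-0.24,-0.032,-0.014,0,0,-0.4,-0.275,-0.037,-0.016,0,0,-0.45,-0.31,-0.042,-0.018,0,0,-0.5,-0.334,-0.045,-0.02,0,0,-0.53,-0.334,-0.045,-0.02,0,0,-0.53,-0.334,-0.045,-0.02,0,0,-0.53])

```text
clock: 1.15
eef_pos: [0.5016, 0.259, 0.2506]
tool_rot: [-0.034, 0.999, -0.0, -0.001]
ft_force: [-0.1, 0.1, 0.3]
grip_width: 0.0856
```

Run:
```python
from h import *
import pickle
c=snap('wrist','w1'); pickle.dump(c,open('w1.pkl','wb')); print(c['obs'])
```

```text
{'clock': 1.15, 'joint_pos': array([4.76400263e-01, 3.65471431e-01, 2.27338883e-01, 1.43393863e+00,
       3.66042843e-04, 4.08320477e-01]), 'joint_vel': array([ 0.03917042, -0.01872896, -0.02511924,  0.00289059,  0.00606923,
        0.00414945]), 'tau': array([ -1.10293172, -43.40520144,  26.15955412,  -0.11276917,
        -0.10871653,  -0.05791374]), 'eef_pos': array([0.50164381, 0.25899529, 0.25055103]), 'tool_rot': array([-3.40331956e-02,  9.99420483e-01, -1.07461585e-04, -6.54417778e-04]), 'ft_force': array([-0.09736864,  0.11588281,  0.30210809]), 'ft_torque': array([-0.03037935, -0.05791512,  0.02812379]), 'grip_width': 0.08557587568822994}
```

View pics/w1.png

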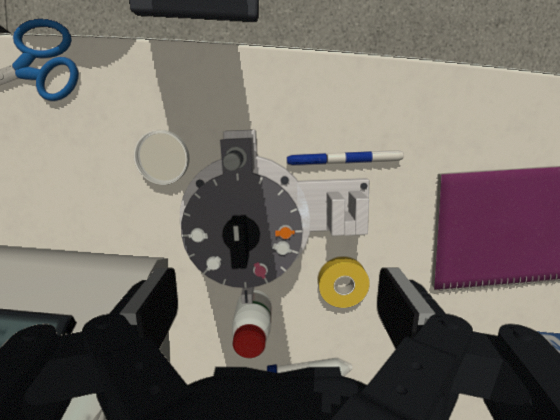

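Run:
```python
import cv2
a=cv2.imread('pics/w1.png'); cv2.imwrite('pics/w1z.png',cv2.resize(a[120:300,170:390],None,fx=3.6,fy=3.3333,interpolation=cv2.INTER_CUBIC))
```

```text
(no output)
```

View pics/w1z.png

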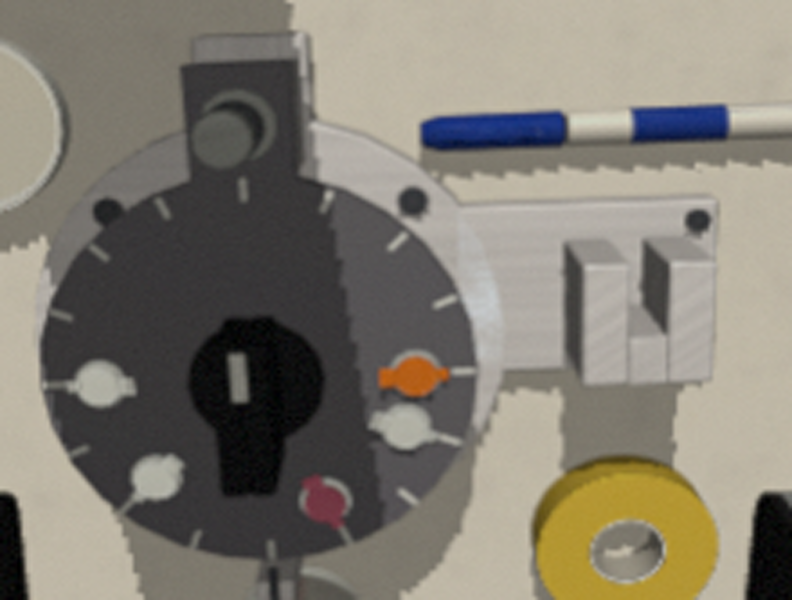

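Run:
```python
from h import *
import pickle
from scipy.optimize import least_squares
c=pickle.load(open('w1.pkl','rb'))
f=lambda x,y,z: on(c,170+(x+.5)/3.6-.5,120+(y+.5)/3.3333-.5,z)
rim=[(40,350),(477,350),(272,558),(60,440),(455,440),(100,240),(405,230),(125,505),(200,545),(340,545)]
P=np.array([f(x,y,.052)[:2] for x,y in rim])
s=least_squares(lambda q:np.hypot(P[:,0]-q[0],P[:,1]-q[1])-q[2],[.55,.22,.065]);print('disc',s.x,s.fun.round(4))
F=[((585,262),(-33,95,52)),((713,262),(-33,135,52)),((712,380),(7,135,52)),((584,383),(7,95,52)),((182,66),(-98,-15,52)),((297,60),(-98,15,52)),((222,138),(-80,0,89)),((649,262),(-33,115,52)),((649,335),(-9,115,52))]
W=np.array([f(*a,b[2]/1000)[:2] for a,b in F]+[s.x[:2]]*2); L=np.array([b[:2] for a,b in F]+[(0,0)]*2)/1000
def m(q): return q[:2]+L@np.array([[np.cos(q[2]),np.sin(q[2])],[-np.sin(q[2]),np.cos(q[2])]])
t=least_squares(lambda q:(m(q)-W).ravel(),[.55,.22,0]);print(t.x,'\n',(W-m(t.x)).round(4)*1000)
q=t.x;co,si=np.cos(q[2]),np.sin(q[2])
for n,(x,y) in dict(bore=(-.08,0),notch=(-.015,.115)).items(): print(n,q[0]+co*x-si*y,q[1]+si*x+co*y)
print('pin raw',W[6])
```

```text
disc [0.55248564 0.22415805 0.06373988] [ 0.0012  0.001   0.001   0.001  -0.0015 -0.0012  0.0001 -0.0016 -0.0005
  0.0005]
[0.55229825 0.2241208  0.10538097] 
 [[-0.7  0.9]
 [ 0.9 -2. ]
 [-0.3 -1. ]
 [-0.9  0.9]
 [ 0.7  0.2]
 [-0.   1.8]
 [-0.  -0.3]
 [ 0.1 -0.6]
 [-0.2 -0.1]
 [ 0.2  0. ]
 [ 0.2  0. ]]
bore 0.4727420424189148 0.21570591301961167
notch 0.5252850652231577 0.3369050497929106
pin raw [0.47269634 0.21545529]
```

apply_moves(plan=[0.008,-0.011,0.02,0,0,-0.015,0.018,-0.024,0.05,0,0,-0.03,0.027,-0.035,0.08,0,0,-0.037,0.032,-0.041,0.105,0,0,-0.037,0.032,-0.041,0.12,0,0,-0.037,0.032,-0.041,0.12,0,0,-0.037,0.032,-0.041,0.12,0,0,-0.037])

```text
clock: 1.78
eef_pos: [0.4705, 0.2175, 0.131]
tool_rot: [-0.055, 0.998, -0.0, -0.001]
ft_force: [-0.2, 1.3, 0.2]
grip_width: 0.0852
```

Run:
```python
from h import *
import pickle
c=snap('wrist','w2'); pickle.dump(c,open('w2.pkl','wb')); print(c['obs'])
```

```text
{'clock': 1.7833, 'joint_pos': array([ 4.32888483e-01,  3.43487964e-01, -1.24121746e-01,  1.10516409e+00,
        2.75999867e-04,  3.22963106e-01]), 'joint_vel': array([-0.00284889, -0.01691105,  0.06052066,  0.00582789, -0.00062431,
       -0.00247972]), 'tau': array([-1.37598803e-01, -3.90224075e+01,  2.19899529e+01,  1.52368576e-02,
       -6.56812568e-03,  2.74427723e-03]), 'eef_pos': array([0.47047207, 0.21750763, 0.13100116]), 'tool_rot': array([-5.49348564e-02,  9.98489442e-01, -2.36576231e-04, -9.69885520e-04]), 'ft_force': array([-0.15164595,  1.25255358,  0.17293031]), 'ft_torque': array([ 0.03995321, -0.06758965, -0.01526914]), 'grip_width': 0.08524476825286961}
```

View pics/w2.png

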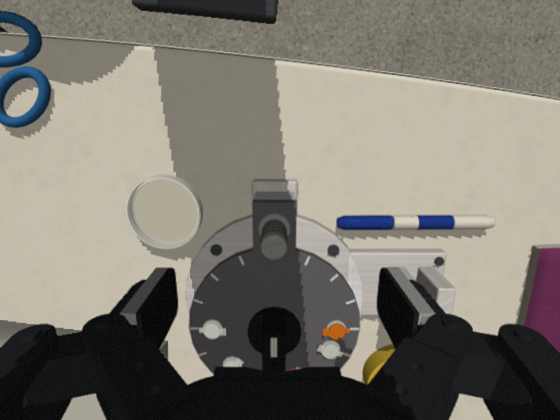

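Run:
```python
from h import *
import pickle
c=pickle.load(open('w2.pkl','rb'))
a=c['pixels'];cv2.imwrite('pics/w2z.png',cv2.resize(a[180:300,220:330,::-1],None,fx=5,fy=5,interpolation=cv2.INTER_CUBIC))
print(on(c,273,247,.089), proj(c,(.4727,.2156,.089)))
```

```text
[0.47379305 0.21513632 0.089     ] (np.float64(273.99250372286735), np.float64(245.3422910447316))
```

View pics/w2z.png

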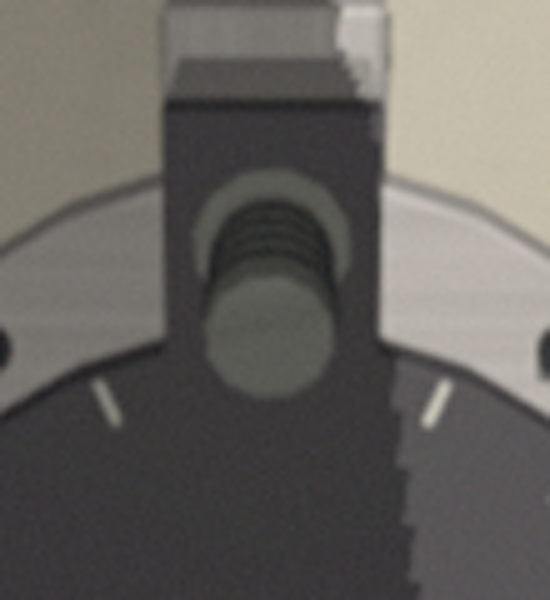

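apply_moves(plan=[-0.002,-0.002,0.02,0,0,0,-0.002,-0.002,0.04,0,0,0,-0.002,-0.002,0.056,0,0,0,-0.002,-0.002,0.066,0,0,0,-0.002,-0.002,0.072,0,0,0,-0.002,-0.002,0.072,0,0,0,-0.002,-0.002,0.072,0,0,0])

```text
clock: 2.42
eef_pos: [0.4748, 0.2156, 0.0602]
tool_rot: [-0.054, 0.999, 0.0, 0.001]
ft_force: [0.6, 0.8, -0.4]
grip_width: 0.0855
```

Run:
```python
from h import *
import pickle
c=snap('wrist','w3'); pickle.dump(c,open('w3.pkl','wb')); print({k:c['obs'][k] for k in('eef_pos','ft_force','joint_vel')});print(on(c,*proj(c,(.4733,.2154,.089)),.089),proj(c,(.4733,.2154,.089)))
```

```text
{'eef_pos': array([0.47483003, 0.21561925, 0.060175  ]), 'ft_force': array([ 0.64788086,  0.75222551, -0.44566749]), 'joint_vel': array([-3.82514501e-03, -1.06644770e-02,  7.94057799e-03,  2.65627151e-03,
        3.62553985e-06,  1.58414996e-03])}
[0.4733 0.2154 0.089 ] (np.float64(277.72846237150156), np.float64(304.4054630473104))
```

View pics/w3.png

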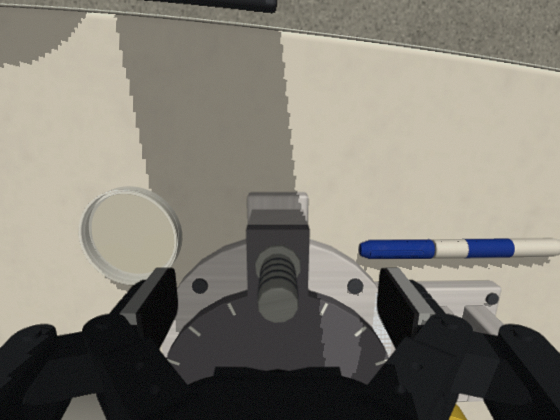

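apply_moves(plan=[0.0015,0,0.001,0,0,0,0.0015,0,0.001,0,0,0,0.0015,0,0.001,0,0,0,0.0015,0,0.001,0,0,0,0.0015,0,0.001,0,0,0,0.0015,0,0.001,0,0,0,0.0015,0,0.001,0,0,0,0.0015,0,0.001,0,0,0,0.0015,0,0.001,0,0,0,0.0015,0,0.001,0,0,0], grip=0.0)

```text
clock: 3.3
eef_pos: [0.4729, 0.215, 0.0586]
tool_rot: [-0.054, 0.999, 0.0, 0.0]
ft_force: [-0.5, 0.2, 3.3]
grip_width: 0.0145
```

Run:
```python
from h import *
import pickle
c=snap('wrist','w4'); o=c['obs'];print(o['eef_pos'],o['ft_force'],o['ft_torque'],o['grip_width'],o['tool_rot'])
```

```text
[0.47289099 0.21502905 0.05861808] [-0.52455938  0.19248569  3.34422479] [ 0.00258694  0.09114809 -0.04260504] 0.01445919669835621 [-5.40722108e-02  9.98536986e-01  1.27326601e-04  2.61410059e-04]
```

View pics/w4.png

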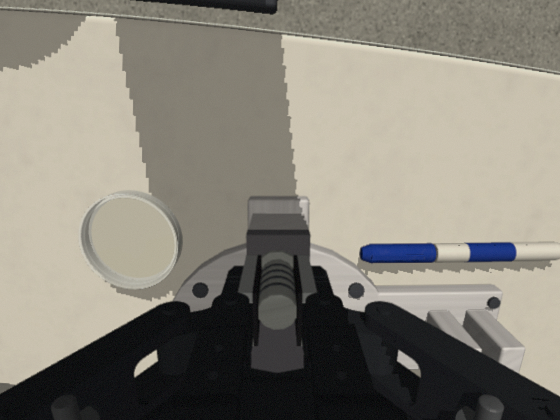

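apply_moves(plan=[0,0,-0.004,0,0,0,0,0,-0.008,0,0,0,0,0,-0.013,0,0,0,0,0,-0.018,0,0,0,0,0,-0.023,0,0,0,0,0,-0.028,0,0,0,0,0,-0.033,0,0,0,0,0,-0.038,0,0,0,0,0,-0.043,0,0,0,0,0,-0.048,0,0,0,0,0,-0.052,0,0,0,0,0,-0.052,0,0,0])

```text
clock: 4.35
eef_pos: [0.4732, 0.2152, 0.1114]
tool_rot: [-0.054, 0.999, 0.0, 0.001]
ft_force: [-0.2, 0.4, -1.0]
grip_width: 0.0143
```

Run:
```python
from h import *
import pickle
c=snap('wrist','w5'); o=c['obs'];print(o['eef_pos'],o['ft_force'],o['ft_torque'],o['grip_width'],o['tool_rot'])
d=snap('side','s5');pickle.dump(d,open('s5.pkl','wb'))
cv2.imwrite('pics/s5z.png',cv2.resize(d['pixels'][190:310,190:310,::-1],None,fx=5,fy=5,interpolation=cv2.INTER_CUBIC))
```

```text
[0.47321717 0.2151706  0.11138651] [-0.2293708   0.36431945 -0.98596948] [-0.05971005 -0.00632275  0.01274691] 0.014294873184838595 [-5.40763317e-02  9.98536468e-01  3.09856629e-04  7.59523597e-04]
```

View pics/w5.png

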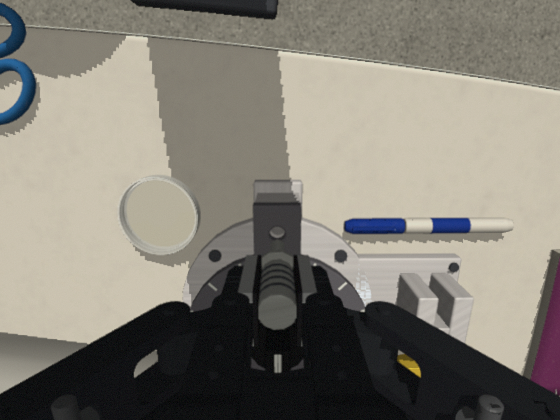

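View pics/s5z.png

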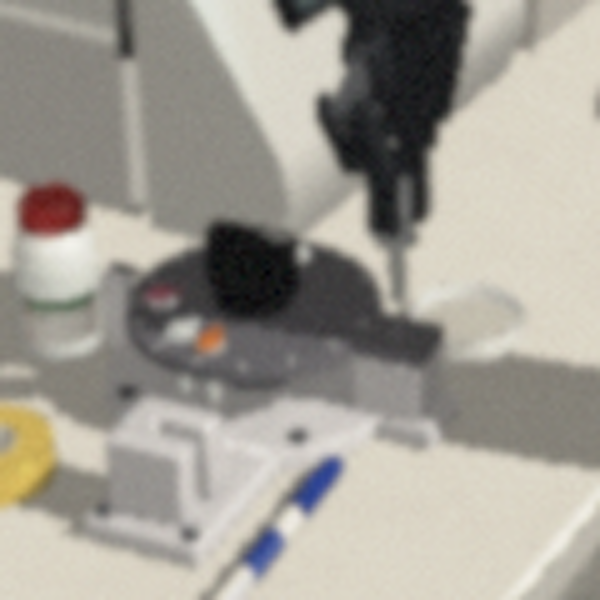

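Run:
```python
import cv2
a=cv2.imread('pics/w5.png'); cv2.imwrite('pics/w5z.png',cv2.resize(a[170:360,240:490],None,fx=3,fy=3,interpolation=cv2.INTER_CUBIC))
```

```text
(no output)
```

View pics/w5z.png

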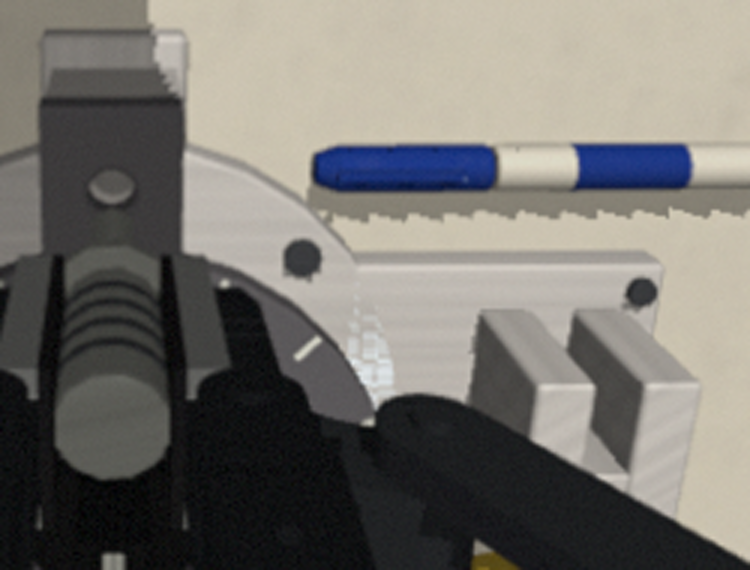

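Run:
```python
from h import *
import pickle
c=snap('wrist','w5b');o=c['obs'];print(o['eef_pos'],o['tool_rot'])
f=lambda x,y,z=.052: on(c,240+(x+.5)/3-.5,170+(y+.5)/3-.5,z)[:2]
b=f(111,188);a=[f(541,386),f(592,386),f(643,384),f(699,382)]
print('bore',b,np.array(a).round(4))
t=.1054;C=np.array([[np.cos(t),np.sin(t)],[-np.sin(t),np.cos(t)]])
car=np.array([.5523,.2241])
for p in a+[b]: print((C@(p-car)*1000).round(1))
```

```text
[0.47273544 0.21496619 0.11046591] [-5.40776479e-02  9.98536721e-01  6.26201060e-05  1.45013388e-04]
bore [0.47262111 0.21435853] [[0.5091 0.3156]
 [0.5079 0.3274]
 [0.5063 0.3391]
 [0.5046 0.3521]]
[-33.4  95.6]
[-33.2 107.4]
[-33.6 119.2]
[-33.9 132.3]
[-80.3  -1.3]
```

apply_moves(plan=[-0.004,0.007,0,0,0,0,-0.012,0.02,0,0,0,0,-0.021,0.036,0,0,0,0,-0.03,0.052,0,0,0,0,-0.039,0.068,0,0,0,0,-0.048,0.084,0,0,0,0,-0.056,0.098,0,0,0,0,-0.062,0.109,0,0,0,0,-0.0655,0.1148,0,0,0,0,-0.0655,0.1148,0,0,0,0,-0.0655,0.1148,0,0,0,0,-0.0655,0.1148,0,0,0,0])

```text
clock: 5.5
eef_pos: [0.5249, 0.3354, 0.1099]
tool_rot: [-0.054, 0.999, -0.0, -0.001]
ft_force: [0.7, -0.4, -1.1]
grip_width: 0.0147
```

Run:
```python
from h import *
import pickle
c=snap('wrist','w6'); pickle.dump(c,open('w6.pkl','wb'));o=c['obs'];print(o['eef_pos'],o['ft_force'],o['ft_torque'],o['grip_width'],o['tool_rot'],o['joint_vel'].round(3))
cv2.imwrite('pics/w6z.png',cv2.resize(c['pixels'][180:380,180:380,::-1],None,fx=3,fy=3,interpolation=cv2.INTER_CUBIC))
d=snap('side','s6');pickle.dump(d,open('s6.pkl','wb'))
cv2.imwrite('pics/s6z.png',cv2.resize(d['pixels'][210:310,180:300,::-1],None,fx=6,fy=6,interpolation=cv2.INTER_CUBIC))
```

```text
[0.52493158 0.33542857 0.10994858] [ 0.6522504  -0.41145847 -1.1462601 ] [-0.01643868 -0.05721917 -0.036777  ] 0.014725732518730224 [-5.38828560e-02  9.98547040e-01 -4.11818629e-04 -5.25691901e-04] [-0.006 -0.009 -0.005 -0.     0.002  0.   ]
```

View pics/w6z.png

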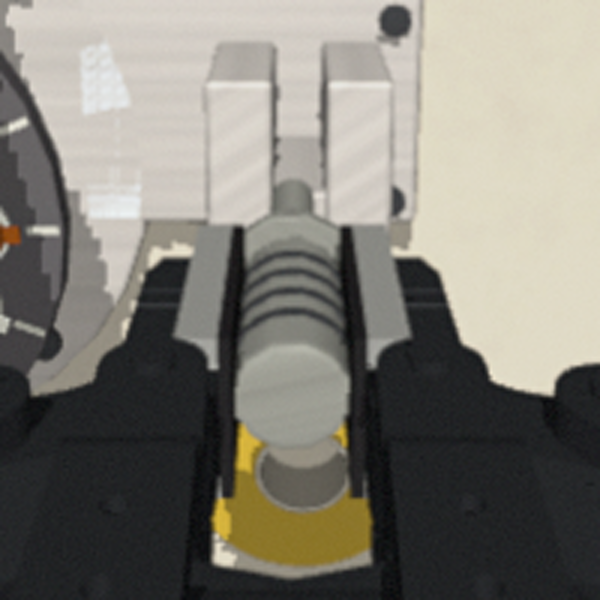

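View pics/s6z.png

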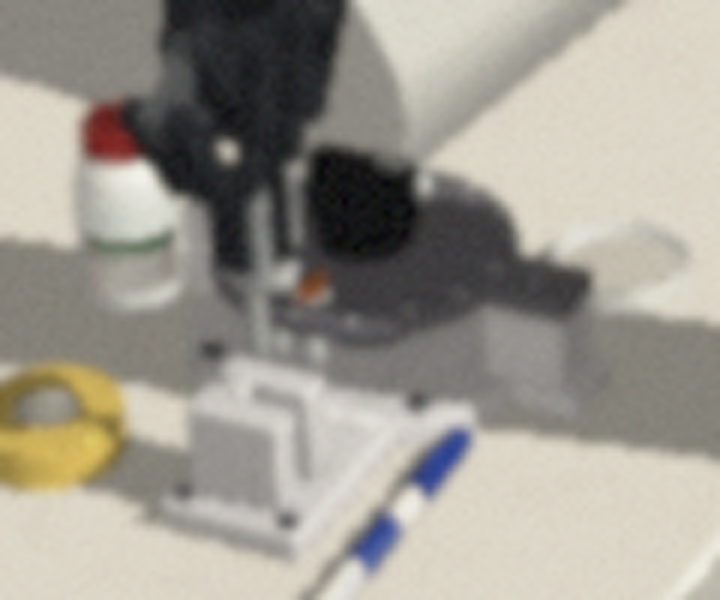

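Run:
```python
from h import *
import pickle
c=pickle.load(open('w6.pkl','rb'))
f=lambda x,y,z=.052: on(c,180+(x+.5)/3-.5,180+(y+.5)/3-.5,z)
t=.1054;C=np.array([[np.cos(t),np.sin(t)],[-np.sin(t),np.cos(t)]])
car=np.array([.5523,.2241])
g=lambda p:(C@(np.array(p)[:2]-car)*1000).round(1)
for n,p in dict(L=f(207,83),s1=f(274,83),s2=f(326,83),Rr=f(391,83),shank1=f(292,185,.0705),head=f(293,392,.1405)).items(): print(n,g(p))
print('tcp',g(c['obs']['eef_pos']))
M=R.from_quat(c['obs']['tool_rot']).as_matrix();print(M.round(4))
```

```text
L [-32.1  95.7]
s1 [-32.1 109.4]
s2 [-32.2 120. ]
Rr [-32.2 133.3]
shank1 [-16.9 113.2]
head [-15.5 113.4]
tcp [-15.5 113.6]
[[-9.942e-01 -1.076e-01 -1.000e-03]
 [-1.076e-01  9.942e-01 -9.000e-04]
 [ 1.100e-03 -8.000e-04 -1.000e+00]]
```

apply_moves(plan=[-0.001,0.0012,0,0,0,0,-0.001,0.0012,0,0,0,0,-0.001,0.0012,0.005,0,0,0,-0.001,0.0012,0.01,0,0,0,-0.001,0.0012,0.014,0,0,0,-0.001,0.0012,0.017,0,0,0,-0.001,0.0012,0.02,0,0,0,-0.001,0.0012,0.022,0,0,0,-0.001,0.0012,0.024,0,0,0,-0.001,0.0012,0.024,0,0,0])

```text
clock: 6.43
eef_pos: [0.526, 0.3373, 0.0857]
tool_rot: [-0.054, 0.999, -0.0, -0.0]
ft_force: [0.4, -0.1, -0.3]
grip_width: 0.0142
```

Run:
```python
from h import *
import pickle
c=snap('wrist','w7'); pickle.dump(c,open('w7.pkl','wb'));o=c['obs'];print(o['eef_pos'],o['ft_force'],o['ft_torque'],o['grip_width'],o['tool_rot'],o['joint_vel'].round(3))
cv2.imwrite('pics/w7z.png',cv2.resize(c['pixels'][180:380,180:380,::-1],None,fx=3,fy=3,interpolation=cv2.INTER_CUBIC))
```

```text
[0.52601377 0.33729208 0.08574852] [ 0.38375547 -0.09680919 -0.32776532] [-0.01144766 -0.05272772 -0.03866189] 0.014194086955014987 [-5.40947719e-02  9.98535722e-01 -2.08351637e-04 -3.51874387e-04] [ 0.    -0.007  0.006  0.009  0.    -0.002]
```

View pics/w7z.png

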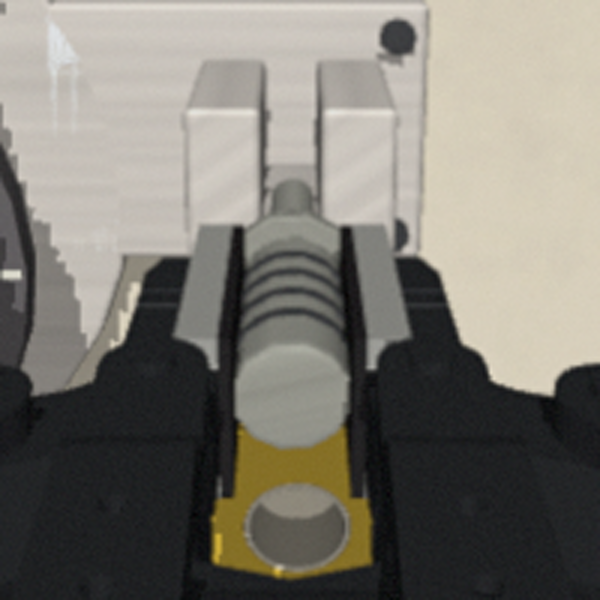

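apply_moves(plan=[0,0,0.003,0,0,0,0,0,0.006,0,0,0,0,0,0.01,0,0,0,0,0,0.014,0,0,0,0,0,0.018,0,0,0,0,0,0.021,0,0,0,0,0,0.023,0,0,0,0,0,0.025,0,0,0,0,0,0.0265,0,0,0,0,0,0.0265,0,0,0,0,0,0.0265,0,0,0])

```text
clock: 7.4
eef_pos: [0.5263, 0.3374, 0.0598]
tool_rot: [-0.054, 0.999, 0.0, -0.0]
ft_force: [-0.1, 0.9, -0.6]
grip_width: 0.0142
```

Run:
```python
from h import *
import pickle
c=snap('wrist','w8'); pickle.dump(c,open('w8.pkl','wb'));o=c['obs'];print(o['eef_pos'],o['ft_force'],o['ft_torque'],o['grip_width'],o['tool_rot'],o['joint_vel'].round(3))
cv2.imwrite('pics/w8z.png',cv2.resize(c['pixels'][180:380,180:380,::-1],None,fx=3,fy=3,interpolation=cv2.INTER_CUBIC))
d=snap('side','s8')
cv2.imwrite('pics/s8z.png',cv2.resize(d['pixels'][210:310,180:300,::-1],None,fx=6,fy=6,interpolation=cv2.INTER_CUBIC))
```

```text
[0.52626412 0.33744088 0.0597936 ] [-0.11189308  0.91672559 -0.5733001 ] [ 0.00974165  0.02851778 -0.08425957] 0.014239590630068346 [-5.40929873e-02  9.98535903e-01  3.63073326e-07 -1.05002922e-05] [ 0.    -0.004  0.003 -0.    -0.     0.   ]
```

View pics/w8z.png

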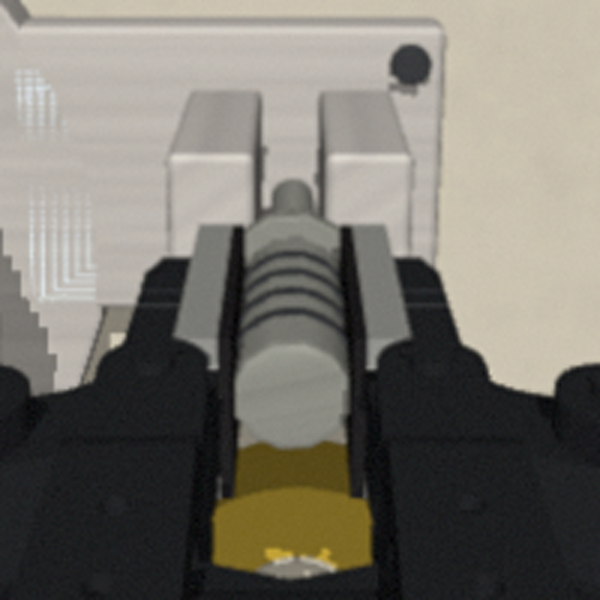

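View pics/s8z.png

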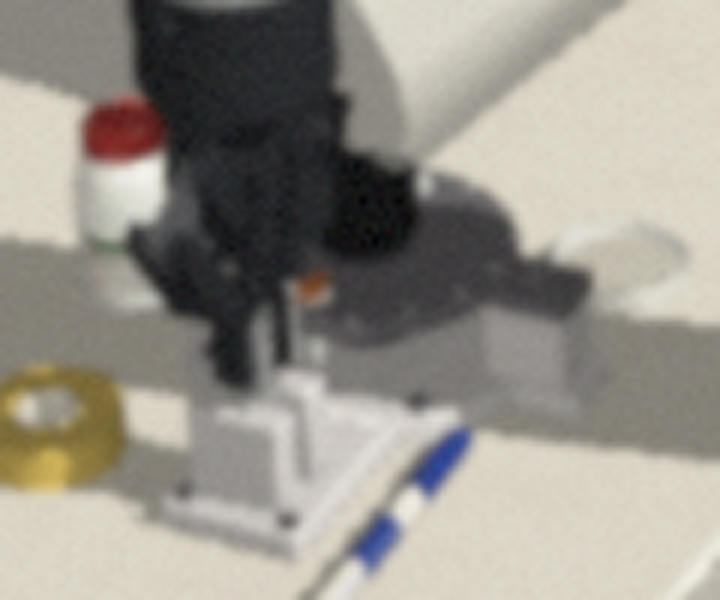

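apply_moves(plan=[0,0,0.0006,0,0,0,0,0,0.0012,0,0,0,0,0,0.0012,0,0,0,0,0,0.0012,0,0,0])

```text
clock: 7.83
eef_pos: [0.5264, 0.3375, 0.0587]
tool_rot: [-0.054, 0.999, 0.0, 0.0]
ft_force: [-0.1, 0.5, -0.8]
grip_width: 0.0142
```

apply_moves(plan=[0,0,0,0,0,0,0,0,0,0,0,0,0,0,0,0,0,0,0,0,0,0,0,0,0,0,0,0,0,0,0,0,0,0,0,0], grip=0.045)

```text
clock: 8.33
eef_pos: [0.5263, 0.3374, 0.0586]
tool_rot: [-0.054, 0.999, 0.0, 0.0]
ft_force: [-0.2, -0.2, -0.7]
grip_width: 0.0451
```

Run:
```python
from h import *
import pickle
c=snap('wrist','w9'); pickle.dump(c,open('w9.pkl','wb'));o=c['obs'];print(o['eef_pos'],o['ft_force'],o['ft_torque'],o['grip_width'],o['tool_rot'],o['joint_vel'].round(3))
cv2.imwrite('pics/w9z.png',cv2.resize(c['pixels'][180:380,180:380,::-1],None,fx=3,fy=3,interpolation=cv2.INTER_CUBIC))
```

```text
[0.52626559 0.33743368 0.05862899] [-0.23812896 -0.24765741 -0.65907758] [ 0.01242138  0.03344037 -0.01524596] 0.04513997822684257 [-5.40753705e-02  9.98536857e-01  1.51789688e-05  9.69594773e-06] [ 0.001  0.001 -0.001  0.     0.    -0.001]
```

View pics/w9z.png

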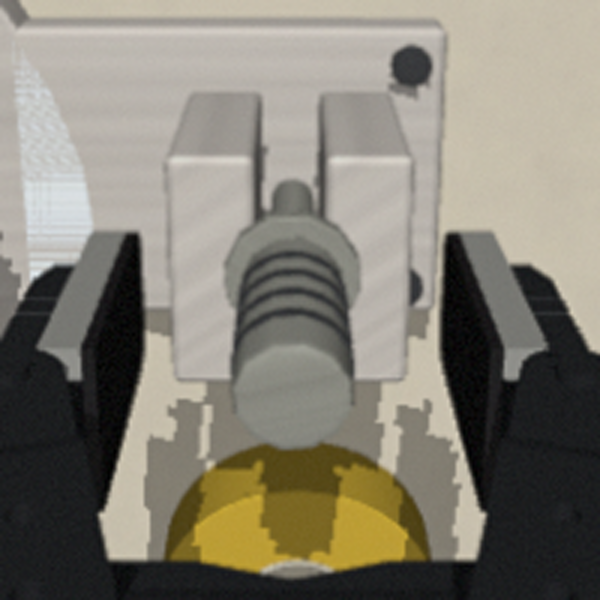

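apply_moves(plan=[0,0,-0.01,0,0,0,0,0,-0.025,0,0,0,0,0,-0.045,0,0,0,0,0,-0.065,0,0,0,0,-0.005,-0.085,0,0,0,-0.003,-0.025,-0.09,0,0,0,-0.006,-0.05,-0.09,0,0,0,-0.009,-0.075,-0.09,0,0,0,-0.012,-0.1,-0.09,0,0,0,-0.014,-0.116,-0.09,0,0,0,-0.014,-0.116,-0.09,0,0,0,-0.014,-0.116,-0.09,0,0,0], grip=0.06)

```text
clock: 9.38
eef_pos: [0.5531, 0.2229, 0.1495]
tool_rot: [-0.053, 0.999, 0.0, 0.0]
ft_force: [-0.8, 0.7, -0.0]
grip_width: 0.0599
```

Run:
```python
from h import *
import pickle
c=snap('wrist','w10'); pickle.dump(c,open('w10.pkl','wb'));o=c['obs'];print(o['eef_pos'],o['ft_force'],o['grip_width'],o['tool_rot'],o['joint_pos'].round(3),o['joint_vel'].round(3))
M=R.from_quat(o['tool_rot']).as_matrix()
print('knob top px',proj(c,(.5526,.2235,.092)),'tcp axis at z.092',proj(c,o['eef_pos']+M[:,2]*(o['eef_pos'][2]-.092)))
d=snap('side','s10')
cv2.imwrite('pics/s10z.png',cv2.resize(d['pixels'][210:310,180:300,::-1],None,fx=6,fy=6,interpolation=cv2.INTER_CUBIC))
```

```text
[0.55312765 0.222929   0.14947399] [-0.78733043  0.65797831 -0.01644835] 0.05994163765454577 [-5.30959441e-02  9.98589280e-01  3.42783466e-04  3.90618885e-04] [0.383 0.474 0.128 1.224 0.    0.277] [ 0.03   0.008  0.007 -0.006  0.006  0.001]
knob top px (np.float64(278.5639862983242), np.float64(232.37992919397834)) tcp axis at z.092 (np.float64(277.62263501232), np.float64(233.15240879808172))
```

View pics/w10.png

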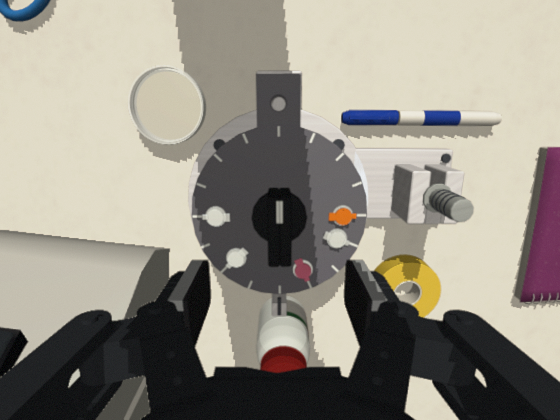

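View pics/s10z.png

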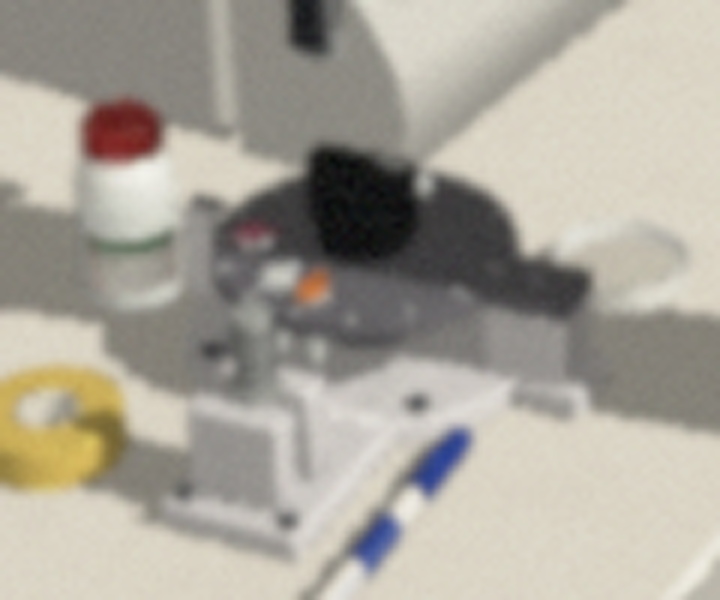

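apply_moves(plan=[0,0.0005,0.015,0,0,0,0,0.0005,0.035,0,0,0,0,0.0005,0.055,0,0,0,0,0.0005,0.07,0,0,0,0,0.0005,0.08,0,0,0,0,0.0005,0.0865,0,0,0,0,0.0005,0.0865,0,0,0,0,0.0005,0.0865,0,0,0])

```text
clock: 10.15
eef_pos: [0.5528, 0.2247, 0.0624]
tool_rot: [-0.054, 0.999, 0.0, 0.0]
ft_force: [0.0, 0.6, -0.9]
grip_width: 0.06
```

apply_moves(plan=[0,0,0,0,0,0,0,0,0,0,0,0,0,0,0,0,0,0,0,0,0,0,0,0,0,0,0,0,0,0,0,0,0,0,0,0,0,0,0,0,0,0,0,0,0,0,0,0,0,0,0,0,0,0], grip=0.0)

```text
clock: 10.9
eef_pos: [0.5532, 0.2243, 0.0631]
tool_rot: [-0.054, 0.999, 0.0, 0.001]
ft_force: [-0.1, 0.6, 5.6]
grip_width: 0.014
```

Run:
```python
from h import *
import pickle
c=snap('wrist','w11'); pickle.dump(c,open('w11.pkl','wb'));o=c['obs'];print(o['eef_pos'],o['ft_force'],o['ft_torque'],o['grip_width'],o['tool_rot'],o['joint_pos'].round(3))
```

```text
[0.55318229 0.22425005 0.06310542] [-0.12579997  0.62413514  5.58848241] [-0.0643331   0.17672121 -0.00853364] 0.01403740146452287 [-5.40223005e-02  9.98539413e-01  2.48645899e-04  7.55446044e-04] [ 0.385  0.546  0.007  1.03  -0.     0.277]
```

View pics/w11.png

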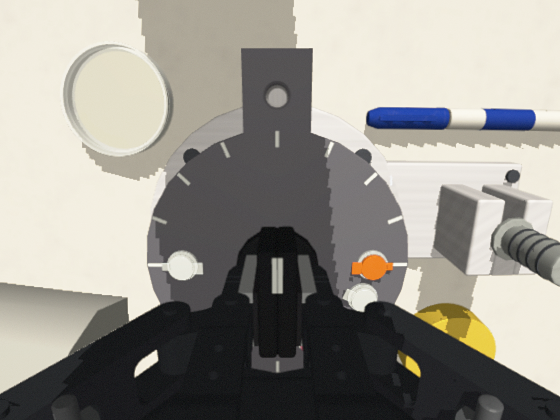

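apply_moves(plan=[0,0,0,0,0,-0.04,0,0,0,0,0,-0.08,0,0,0,0,0,-0.12,0,0,0,0,0,-0.16,0,0,0,0,0,-0.2,0,0,0,0,0,-0.24,0,0,0,0,0,-0.28,0,0,0,0,0,-0.32,0,0,0,0,0,-0.36,0,0,0,0,0,-0.393,0,0,0,0,0,-0.393,0,0,0,0,0,-0.393])

```text
clock: 11.95
eef_pos: [0.5532, 0.2241, 0.0631]
tool_rot: [-0.248, 0.969, -0.0, 0.001]
ft_force: [-0.6, -0.4, 5.8]
grip_width: 0.0141
```

Run:
```python
from h import *
import pickle
c=snap('wrist','w12'); pickle.dump(c,open('w12.pkl','wb'));o=c['obs'];print(o['eef_pos'],o['ft_force'],o['ft_torque'],o['grip_width'],o['tool_rot'],o['joint_pos'].round(3))
a=lambda q:2*np.arctan2(q[1],q[0])
print('turn',a(o['tool_rot'])-a([-5.40223005e-02,9.98539413e-01]))
```

```text
[0.55324896 0.2240546  0.06307682] [-0.60728658 -0.3594903   5.81451959] [-0.16077131  0.14678239  0.02353108] 0.014084472178939223 [-2.47906288e-01  9.68783696e-01 -8.55374580e-05  7.84230751e-04] [ 0.385  0.546  0.007  1.03  -0.    -0.116]
turn 0.39293986222931343
```

View pics/w12.png

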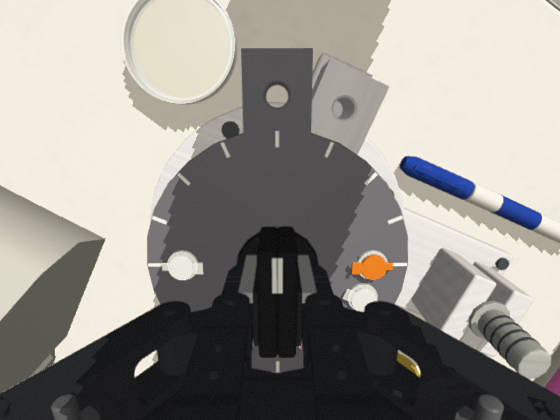

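apply_moves(plan=[0,0,0,0,0,-0.04,0,0,0,0,0,-0.08,0,0,0,0,0,-0.12,0,0,0,0,0,-0.16,0,0,0,0,0,-0.2,0,0,0,0,0,-0.24,0,0,0,0,0,-0.28,0,0,0,0,0,-0.32,0,0,0,0,0,-0.36,0,0,0,0,0,-0.393,0,0,0,0,0,-0.393,0,0,0,0,0,-0.393])

```text
clock: 13.0
eef_pos: [0.5534, 0.2239, 0.0631]
tool_rot: [-0.432, 0.902, -0.0, 0.001]
ft_force: [-0.0, -1.4, 5.5]
grip_width: 0.0139
```

Run:
```python
from h import *
o=sensors.get_obs();print(o['eef_pos'],o['ft_force'],o['ft_torque'],o['grip_width'],o['tool_rot'],o['joint_pos'].round(3))
a=lambda q:2*np.arctan2(q[1],q[0])
print('turn',a(o['tool_rot'])-a([-5.40223005e-02,9.98539413e-01]))
```

```text
[0.55336259 0.22389424 0.06310768] [-0.03563156 -1.41748705  5.54149101] [-0.15361943  0.15517166  0.01505778] 0.013936525916789965 [-4.32191994e-01  9.01781173e-01 -3.76238679e-04  8.09302308e-04] [ 3.85e-01  5.46e-01  7.00e-03  1.03e+00 -1.00e-03 -5.09e-01]
turn 0.7857473294707291
```

apply_moves(plan=[0,0,0,0,0,-0.04,0,0,0,0,0,-0.08,0,0,0,0,0,-0.12,0,0,0,0,0,-0.16,0,0,0,0,0,-0.2,0,0,0,0,0,-0.24,0,0,0,0,0,-0.28,0,0,0,0,0,-0.32,0,0,0,0,0,-0.36,0,0,0,0,0,-0.392,0,0,0,0,0,-0.392,0,0,0,0,0,-0.392])

```text
clock: 14.0
eef_pos: [0.5536, 0.2238, 0.0631]
tool_rot: [-0.599, 0.8, -0.001, 0.001]
ft_force: [0.2, -2.5, 4.1]
grip_width: 0.0138
```

Run:
```python
from h import *
import pickle
c=snap('wrist','w13'); pickle.dump(c,open('w13.pkl','wb'));o=c['obs'];print(o['eef_pos'],o['ft_force'],o['ft_torque'],o['grip_width'],o['tool_rot'],o['joint_pos'].round(3))
a=lambda q:2*np.arctan2(q[1],q[0])
print('turn',a(o['tool_rot'])-a([-5.40223005e-02,9.98539413e-01]))
d=snap('side','s13')
cv2.imwrite('pics/s13z.png',cv2.resize(d['pixels'][200:310,170:300,::-1],None,fx=5,fy=5,interpolation=cv2.INTER_CUBIC))
d=snap('top','t13')
cv2.imwrite('pics/t13z.png',cv2.resize(d['pixels'][150:280,140:290,::-1],None,fx=4.5,fy=4.5,interpolation=cv2.INTER_CUBIC))
```

```text
[0.55355843 0.2238155  0.06310172] [ 0.24823447 -2.49838432  4.06714599] [-0.2196972   0.14630249 -0.00458523] 0.013831628428340853 [-5.99479307e-01  8.00389572e-01 -6.55673389e-04  8.14174324e-04] [ 3.85e-01  5.47e-01  7.00e-03  1.03e+00 -1.00e-03 -9.01e-01]
turn 1.1776043640023972
```

View pics/w13.png

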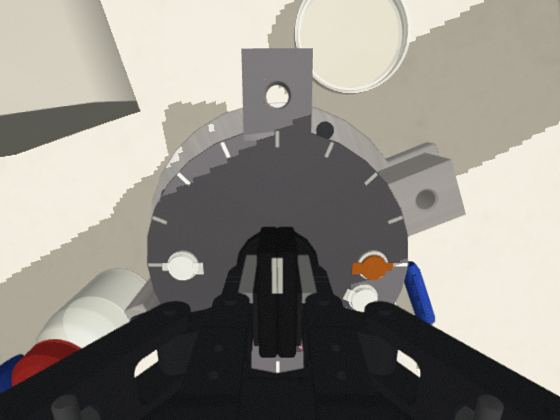

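View pics/s13z.png

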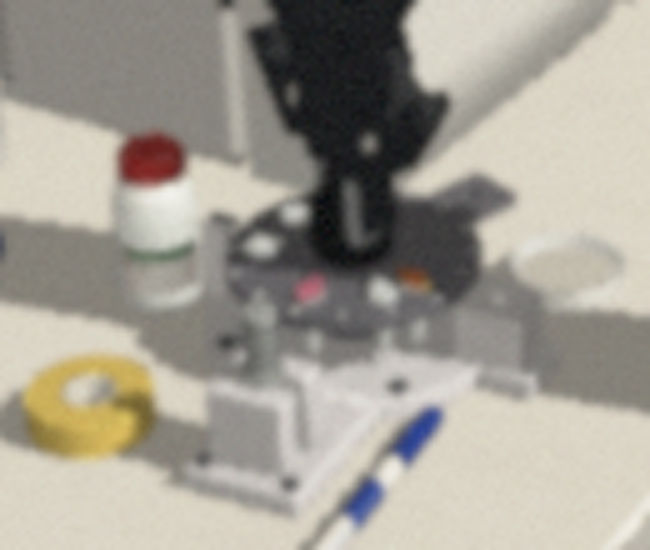

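View pics/t13z.png

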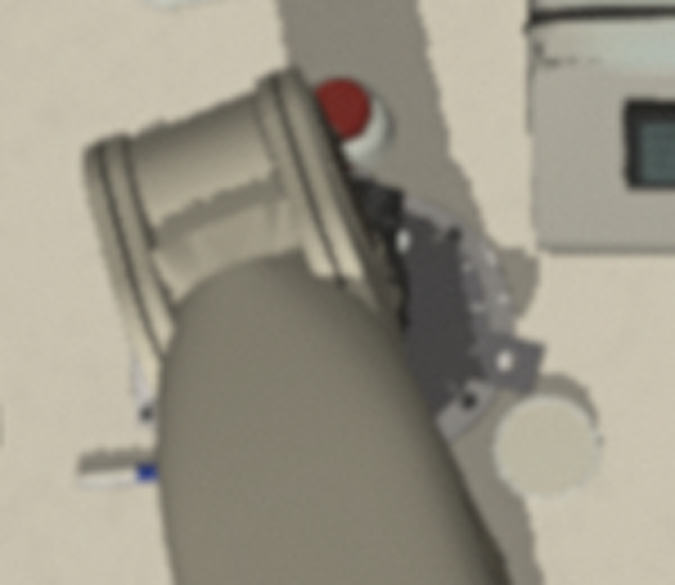

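Run:
```python
from h import *
o=sensors.get_obs();print(o['clock'],o['joint_vel'].round(3),o['grip_width'])
print(bot.job_done())
```

```text
14.15 [-0.    -0.002 -0.002 -0.     0.003  0.001] 0.013970941106623537
the job is handed in; nothing more can be done
None
```

I carried out the whole task and handed it in at 14.2 s on the robot's clock, with the fingers still closed on the knob. `job_done()` gives no verdict.

- **Pin:** I drew it straight up out of its bore and lowered it into the bracket's notch. Then I let go and raised the gripper clear. In the later pictures it stands upright with its collar on the bracket.
- **Dial:** I turned it anticlockwise by the knob in three steps, stopping after each. The hand had turned 0.393, 0.786 and 1.178 rad at the three stops. The moment about the vertical axis was close to zero at each. The ear kept the same place in the wrist pictures after the first and third steps, so the knob had not slipped in the fingers.
- **Last checks:**
  - **Grip and forces:** The arm was at rest with the fingers 14 mm apart on the knob. The highest wrist force I read was about 6 N.
  - **Bystanders:** The tape roll, marker, bottle and dish looked unmoved in the last pictures. I did not check the timer, scissors or forceps again; the arm never worked near them.
- **Disagreements:** The camera measurements differed by 1–2 mm between views. The gripper reads about 1–2 mm less than the stated thickness of the pin head and knob. Neither affected the result.

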